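# Slide a battery pack up the ramp into its charging dock and bar it in

### The job

Put the cordless-tool battery into the plywood charging dock: swing the dock's steel retaining bar right aside, push the battery up the ramp and over the raised metal lip, under the hood, until it has dropped flat onto the bay floor behind the lip, then swing the bar fully shut behind it. Slide the battery, do not lift it off the bench or ramp, and leave the other things on the bench where they are.

Things in the scene. Friction and masses are not known exactly. Their poses are not given: they have to be found in the camera images.
- battery: Black battery pack, 0.43-0.81 kg, leading end towards the ramp, up to 25 mm off the dock's middle line, turned up to 0.3 rad. Origin on its underside; z up, y along it. Lower block solid y -54 to +61 (leading end), x +-36, z 0-46 mm. Block on top: y -31 to +54, x +-26, up to z 65 mm, can be pinched across x. Trailing end: solid red tab, x +-25, z 13-27, out to y -62.
- dock: Plywood charging dock, fixed; place and yaw differ each time. Origin on the bench top under the crest of its ramp, on the middle line; x = the way the battery goes in, y = left of that, z up. All millimetres below are in this frame. Bay: floor at z 10 from x 8 to the stop wall at x 130; side walls 8 mm thick at y +-42 (84 between them), from x 40 on, up to z 95, with entry flares out to y +-54 at x 26.
- ramp_foot (a point): Foot of the ramp on the middle line, x -80, z 0. The ramp is 100 mm wide without side rails and rises evenly to z 16 at x 0. The battery rises with it, so fingers that push hard on its end without rising too hold it down by friction and can jam it. Axes as dock.
- lip (a point): Middle of the aluminium lip's flat top, x 4, z 16. The lip runs from x 0 to 8 and stands 6 mm above the bay floor behind it. Axes as dock.
- hood (a point): Middle of the underside of the hood's front edge, x 75, z 95. The hood covers the bay from here to the stop; a black contact block hangs down to z 81 from x 110 on; top of everything at z 115.
- bay (a point): Where the battery's origin lies when it is home against the stop: x 69, y 0, on the bay floor z 10. Axes as dock. The home battery's y axis points along this x axis. The bay is 7 mm longer than the battery's lower block.
- bar (a joint): Angle of the steel retaining bar on its upright pivot, rad: 0 = shut, square across the top of the ramp behind the bay; grows as its free end swings away from the bay (anticlockwise from above), to its stop at 2.4. At 1.57 it points straight back along the right edge of the ramp, past 1.8 it is well clear of the way. Stays where left; about 0.5 N at the knob moves it. Starts at 0 to 0.3. Bar 10 mm thick, z 30 to 42 mm.
- knob (a point): Upright black knob, 20 mm across, on the free end of the bar; point on its axis at z 66, its grip part runs from z 56 to 80 mm. Moves on a circle of 80 mm about the pivot. With the bar shut it is at x -13, y +18.
- pivot (a point): Point on the bar's pivot axis, x -13, y -62, at the height of knob (z 66).
- screw_tin: Bystander: open tin of screws, 74 mm across, 52 mm high, right of the bay. Origin at the centre of its underside.
- tape_measure: Bystander: yellow tape measure, 36 x 98 x 64 mm, some 175 mm to the right of the battery. Origin at the centre of its underside.
- sanding_block: Bystander: black sanding block, 64 x 112 x 36 mm, some 220 mm to the right of the ramp's top. Origin at the centre of its underside.
- masking_tape: Bystander: roll of masking tape, 100 mm across, 24 mm high, 260 mm right of the bay. Origin at the centre of its underside.
- cutting_oil: Bystander: small green bottle, 48 mm across, 175 mm high, at the right of the bench. Origin at the centre of its underside.
- wood_glue: Bystander: yellow glue bottle, 63 mm across, 210 mm high, beyond the dock on the right. Origin at the centre of its underside.
- spanner_13: Bystander: combination spanner, 197 mm long, 7 mm thick, lying flat at the far left of the bench. Origin at the centre of its underside.

How it is judged:
By the outcome, as a careful person would: the job done as asked, in the order asked, and still so for the second after the job is handed in, with the robot touching nothing.
It also fails if it takes over 72 s, if anything falls off the work surface, if the arm or the gripper's body presses on something with over 40 N, if the wrist force passes 120 N, or if a joint passes its speed limit or range.

### The arm

A 7-joint arm with a two-finger parallel gripper is mounted at the origin on a cart in front of the work surface, level with it; the furniture and walls round the work are solid. World frame = base frame: x ahead of the robot, y to its left, z up, the work surface at z = 0. Lengths are in mm, angles in rad, forces in N, time in s.
With the tool pointing down it reaches from about 400 to 900 mm from the base axis. Payload 5.6 kg.
Tool frame: the origin (TCP) lies at the very end of the fingers, on their centre line; the grasp point (between the pads) lies 19 mm behind it; z points along the fingers, y is the line along which they close (so a half turn about z gives the same grasp; the last joint's range is limited). The gripper opens to 92 mm and grips with 3 to 60 N. Pads are 20 mm wide; open, the fingers measure 128 mm over their backs; the gripper's body (75 mm by 189 mm) begins 69 mm behind the grasp point.
Start: joints at [1.247, 0.468, -0.012, 1.603, 0.006, 1.071, -0.056], TCP at [180.088, -624.563, 176.692] pointing down, gripper open.
Joint ranges: [-2.53, 2.53], [-0.31, 2.02], [-1.57, 1.55], [0.28, 2.44], [-1.29, 4.43], [0.15, 1.84], [-2.92, 2.92]. Speed limits (rad/s): [2.57, 2.57, 3.14, 3.14, 3.14, 3.14, 3.14].

### API

Orientations are given as a unit quaternion [w, x, y, z].
In Python, from station import manip gives the robot as it stands. The module is installed in compiled form; this text tells all that it offers.
- The arm moves only by the tool servo_tool, never from a script. Its argument "series" is a list of rows, each a list of 7 numbers: the shift along the world's x, y, z each as a share of 250 mm, from -1 to 1, then the turn, a rotation vector about the world's x, y, z each as a share of 90 degrees, from -1 to 1, then the finger opening in mm, from 0 to 91.9. In form: [[dx, dy, dz, wx, wy, wz, jaw], ...]. A call has 1 to 10 rows; each row is the pose to reach, as a shift and turn from the pose commanded when the call began; what a row does not reach only later rows make up. A row lasts 1/10 s, in which the tool goes at most 50 mm and 8.59 degrees, less where a joint would pass 70% of its speed; a pose out of reach is approached as far as the arm can. A call with a number of a shift or a turn outside -1 to 1 is refused whole. A call with a gripper value outside its range is refused whole. The fingers move at their own pace and stop on an object; the grip force is fixed at half the most. Time passes only in rows, so rows that repeat a pose let the fingers close. It gives the time, the measured TCP pose, the force, the opening and the grip force at its end, in the units of the state.
- manip.sense(): the state, without advancing time (a new reading comes with each control period).
- manip.capture(name): name is "scene" or "side" or "wrist"; returns (picture, depth): 384x512x3 uint8, red, green, blue; 384x512 float32, mm along the optical axis (not along the pixel's ray), 0 where there is no reading.
- manip.camera_params(name): a dict with "intrinsics" (3x3 intrinsics, pixels), "R" (3x3) and "t" (3): a world point X has camera coordinates R X + t. Camera axes: x right, y down, z forward; pixel columns grow to the right and rows downward; lengths in mm; the calibration is good to about 2 mm. A picture is of the moment at which its call begins: read the wrist's pose just before it. camera_params takes no time and is no camera call; for the wrist camera it gives the pose at the moment of the call.
- manip.finish_job(): hands the job in; it is judged then, once.
The state is a dict: "time": time; "q": joint angles; "dq": joint speeds; "joint_efforts": joint torques, N m; "ee_pos": TCP position; "tcp_rot": TCP orientation; "contact_force": force on the tool from outside, world axes, zero at the start; "torque": the same for the moment, N m; "grip_width": finger opening in mm; "grasp_force": force on a finger pad.
Only numpy, scipy, OpenCV 4.12 (cv2) and the standard library are available. Lean on these libraries where they do the work, as an engineer would, in place of code of your own. Each camera call takes 0.05 s, during which the arm holds its last target. There are 200 camera calls.

## Working session

There is one attempt and no reset: what is moved stays moved. The work goes in short steps, Python scripts to look and compute and a tool call to move; the robot and the scene stay as the last step left them, time stands still between calls to the robot, and variables do not carry over. Pictures are saved under pics/ and viewed, at most 10 in all, crops included, and the job is handed in when it is done.

Besides the shell and the picture viewer there is one more tool, called after ">>>" in YAML: its name, and indented under it one key for each argument. servo_tool: Moves the arm, as the interface text tells. Shift numbers are shares of 250 mm and turn numbers shares of 90 degrees, none past 1 either way. Its arguments: {"type":"object","properties":{"series":{"type":"array","items":{"type":"array","items":{"type":"number"}}}},"required":["series"]}

```bash
mkdir -p pics
cat > h.py <<'E'
import numpy as np, cv2
from station import manip
def cap(n):
    P=manip.camera_params(n); im,d=manip.capture(n)
    K,R,t=[np.array(P[k],float) for k in("intrinsics","R","t")]
    return im,d,K,R,t
def world(d,K,R,t):
    v,u=np.mgrid[:d.shape[0],:d.shape[1]]
    c=np.stack([(u-K[0,2])/K[0,0]*d,(v-K[1,2])/K[1,1]*d,d],-1)
    return (c-t)@R
def ray(u,v,z,K,R,t):
    o=-R.T@t; r=R.T@np.linalg.inv(K)@[u,v,1]; return o+r*(z-o[2])/r[2]
E
python3 - <<'E'
from h import *
for n in("scene","side"):
    im,d,K,R,t=cap(n); cv2.imwrite(f"pics/{n}0.png",im[...,::-1]); np.savez(f"{n}0.npz",im=im,d=d,K=K,R=R,t=t)
    print(n,-R.T@t,R[2])
s=manip.sense();print(s["time"],s["ee_pos"],s["tcp_rot"],s["contact_force"])
E
```

```text
scene [ 93.12189699 545.17524877 750.05225719] [ 0.37604467 -0.7084517  -0.59723244]
side [  266.1926993  -1090.06162304   433.95687487] [ 0.28089387  0.88151571 -0.37951111]
0.1 [ 179.89864446 -624.03086652  175.865184  ] [-7.49876703e-04  9.90163919e-01  1.39910056e-01 -1.63068258e-04] [0.09747478 0.12519268 0.08477281]
```

View pics/scene0.png

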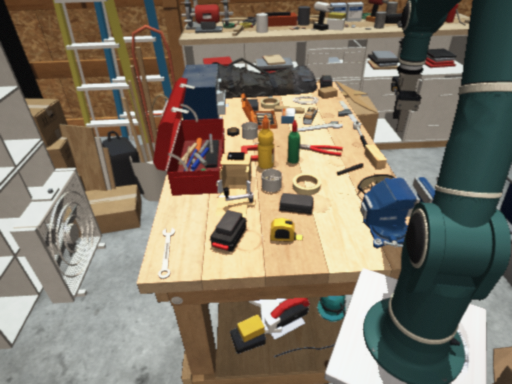

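View pics/side0.png

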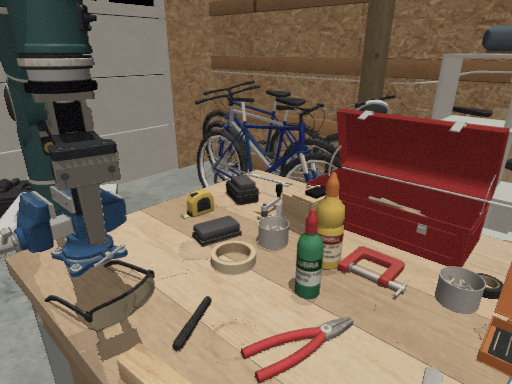

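Run:
```python
from h import *
z=np.load("scene0.npz");im=z["im"];d=z["d"];W=world(d,z["K"],z["R"],z["t"])
c=cv2.resize(im[140:260,180:340],None,fx=5,fy=5,interpolation=cv2.INTER_CUBIC)[...,::-1]
cv2.imwrite("pics/crop0.png",c)
for u,v in[(229,230),(237,193),(253,190),(272,180),(283,230),(296,204),(240,172),(220,190)]:print(u,v,W[v,u].round(),d[v,u])
# top-down height map of region from both cameras
pts=[];col=[]
for n in("scene","side"):
    z=np.load(n+"0.npz");W=world(z["d"],z["K"],z["R"],z["t"]);m=(z["d"]>0)
    pts.append(W[m]);col.append(z["im"][m])
P=np.concatenate(pts);C=np.concatenate(col)
x0,x1,y0,y1=300,700,-400,200
m=(P[:,0]>x0)&(P[:,0]<x1)&(P[:,1]>y0)&(P[:,1]<y1)&(P[:,2]>-20)&(P[:,2]<250)
P=P[m];C=C[m];o=np.argsort(P[:,2]);P=P[o];C=C[o]
B=np.zeros((600,800,3),np.uint8)
for p,c in zip(P,C):
    cv2.circle(B,(int((y1-p[1])/600*800),int((x1-p[0])/400*533)),2,c[::-1].tolist(),-1)
cv2.imwrite("pics/top0.png",B)
```

```text
229 230 [514. -71.  61.] 1006.2182
237 193 [ 616. -289.   10.] 1229.4991
253 190 [ 582. -343.   -2.] 1261.8594
272 180 [ 513. -356.   53.] 1212.7655
283 230 [ 383. -153.   44.] 1025.6399
296 204 [ 398. -292.   35.] 1134.7705
240 172 [ 657. -386.   28.] 1302.9233
220 190 [ 671. -267.   21.] 1228.4181
```

View pics/crop0.png

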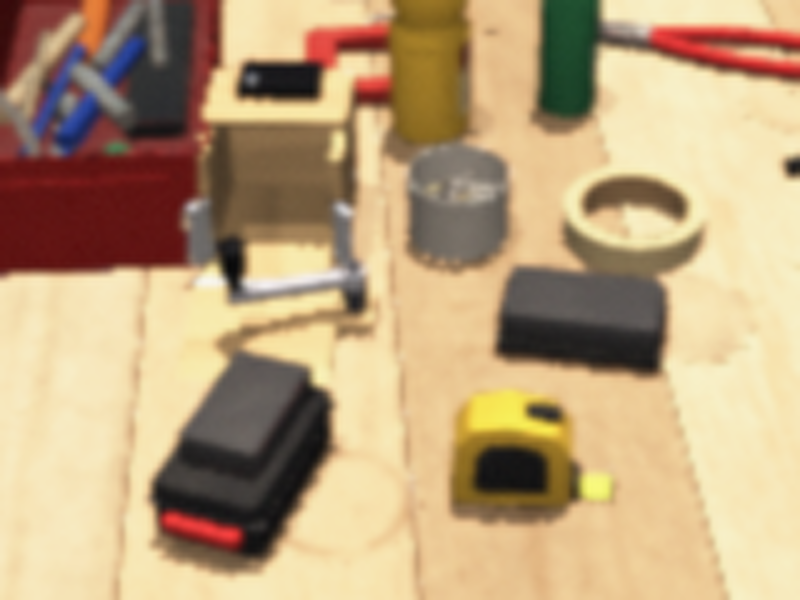

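>>> servo_tool:
  series:
    - [0,0,0.2,0,0,0,80]
    - [0.0,0,0.4,0,0,0,80]
    - [0.1,0.1,0.6,0,0,0,80]
    - [0.25,0.25,0.7,0,0,0,80]
    - [0.4,0.4,0.8,0,0,0,80]
    - [0.52,0.52,0.8,0,0,0,80]
    - [0.64,0.64,0.8,0,0,0,80]
    - [0.76,0.76,0.8,0,0,0,80]
    - [0.88,0.88,0.8,0,0,0,80]
    - [1,1,0.8,0,0,0,80]

```text
time: 1.1
ee_pos: [431.3, -372.5, 376.5]
tcp_rot: [-0.0, 0.99, 0.14, -0.0]
contact_force: [0.2, -1.2, -0.1]
grip_width: 80.0
grasp_force: 0.0
```

>>> servo_tool:
  series:
    - [0.1,0.15,0,0,0,0,80]
    - [0.2,0.3,0,0,0,0,80]
    - [0.3,0.45,0,0,0,0,80]
    - [0.4,0.6,0,0,0,0,80]
    - [0.4,0.75,0,0,0,0,80]
    - [0.4,0.75,0,0,0,0,80]

```text
time: 1.7
ee_pos: [531.2, -180.1, 376.7]
tcp_rot: [-0.001, 0.989, 0.145, 0.0]
contact_force: [-0.5, 1.4, 0.5]
grip_width: 80.3
grasp_force: 0.0
```

Run:
```python
from h import *
im,d,K,R,t=cap("wrist"); cv2.imwrite("pics/w1.png",im[...,::-1]); np.savez("w1.npz",im=im,d=d,K=K,R=R,t=t)
print(-R.T@t,R.round(3)); s=manip.sense();print(s["time"],s["ee_pos"],s["tcp_rot"],s["q"])
```

```text
[ 609.49271575 -158.12209852  584.06307146] [[ 0.287 -0.958 -0.002]
 [-0.917 -0.275  0.288]
 [-0.276 -0.08  -0.958]]
1.75 [ 530.51457389 -184.04682176  376.63190662] [-2.50895091e-04  9.89774784e-01  1.42638725e-01 -8.86321739e-05] [ 0.55208387  0.20536756 -0.33375456  1.52759998  0.06721069  1.42034842
 -1.06980603]
```

View pics/w1.png

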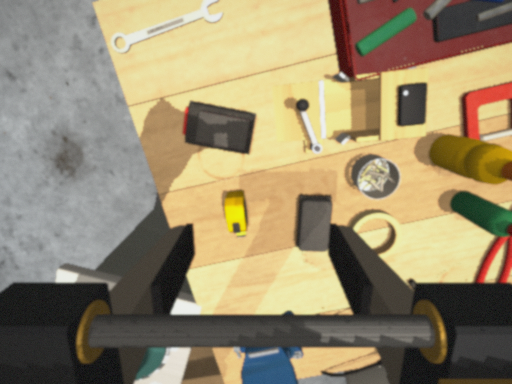

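Run:
```python
from h import *
z=np.load("w1.npz");im,d,K,R,t=[z[k] for k in("im","d","K","R","t")];W=world(d,K,R,t);Z=W[...,2]
v,u=np.mgrid[:384,:512]
def rect(m,name):
    n,l,st,c=cv2.connectedComponentsWithStats(m.astype(np.uint8)); i=1+np.argmax(st[1:,4]); P=W[l==i]
    r=cv2.minAreaRect(P[:,:2].astype(np.float32)); print(name,st[i],"c",np.round(r[0],1),np.round(r[1],1),round(r[2],1),"z",np.median(P[:,2]).round(1),"med",np.median(P,0).round(1))
    print(cv2.boxPoints(r).round(1).tolist())
rect((Z>105)&(Z<125)&(u>370)&(u<440)&(v<150)&(v>60),"hood")
box=(u>170)&(u<270)&(v>90)&(v<165)
print("zvals bench",np.median(Z[170:180,180:220]))
rect(box&(Z>56)&(Z<75),"battop"); rect(box&(Z>15),"batall"); rect(box&(Z>40)&(Z<52),"batlow")
h=cv2.cvtColor(im,cv2.COLOR_RGB2HSV)
rect(box&((h[...,0]<8)|(h[...,0]>172))&(h[...,1]>150)&(h[...,2]>60),"tab")
rect((u>290)&(u<318)&(v>92)&(v<118)&(h[...,2]<60),"knob")
rect((u>290)&(u<312)&(v>92)&(v<118)&(Z>55),"knobZ")
rect((u>305)&(u<326)&(v>138)&(v<158)&(Z>25),"pivot")
m=(u>312)&(u<332)&(v>78)&(v<138)&(im.min(-1)>190)&(h[...,1]<45);rect(m,"lip")
n,l,st,c=cv2.connectedComponentsWithStats(m.astype(np.uint8));i=1+np.argmax(st[1:,4]);print(cv2.boxPoints(cv2.minAreaRect(np.argwhere(l==i)[:,::-1].astype(np.float32))).tolist())
for uu,vv in[(302,104),(308,125),(316,148)]:print(W[vv,uu].round(1))
r=ray
print("knob ray z80",ray(302,104,80,K,R,t).round(1))
c=cv2.resize(im[60:170,170:330],None,fx=5,fy=5,interpolation=cv2.INTER_CUBIC)[...,::-1];cv2.imwrite("pics/w1c.png",c)
```

```text
hood [ 398   82   30   45 1216] c [ 660.9 -371.4] [59.9 39.7] 22.9 z 114.1 med [ 661.4 -369.4  114.1]
[[625.5999755859375, -364.79998779296875], [641.0, -401.29998779296875], [696.2000122070312, -378.0], [680.7000122070312, -341.3999938964844]]
zvals bench -0.4622470797409718
battop [ 196  110   55   40 1634] c [ 538.4 -111.5] [52.  84.9] 5.9 z 64.1 med [ 539.5 -111.6   64.1]
[[508.20001220703125, -71.9000015258789], [516.9000244140625, -156.39999389648438], [568.5999755859375, -151.0], [559.9000244140625, -66.5999984741211]]
batall [ 183  100   74   55 2972] c [551.9 -99.9] [102.4 127.9] 6.0 z 62.6 med [ 541.6 -104.4   62.6]
[[494.20001220703125, -41.70000076293945], [507.6000061035156, -168.89999389648438], [609.5, -158.10000610351562], [596.0999755859375, -31.0]]
batlow [ 185  103   70   51 1044] c [ 537.7 -103.8] [ 70.4 113.2] 6.0 z 44.3 med [545.5 -81.   44.3]
[[496.70001220703125, -51.20000076293945], [508.6000061035156, -163.6999969482422], [578.5999755859375, -156.39999389648438], [566.7999877929688, -43.79999923706055]]
tab [183 108   6  26  77] c [530.8 -42.3] [44.2  9. ] 5
[... 645 characters left out ...]
 557.8 -273. ] [24.3 17.3] 25.4 z 42.7 med [ 556.1 -271.1   42.7]
[[543.0999755859375, -270.3999938964844], [550.5999755859375, -286.0], [572.5, -275.6000061035156], [565.0999755859375, -260.0]]
lip [319  80   7  58 290] c [ 617.9 -265.9] [98.   9.2] 22.3 z 15.3 med [ 619.2 -265.8   15.3]
[[570.7999877929688, -280.20001220703125], [574.2999877929688, -288.79998779296875], [665.0, -251.60000610351562], [661.5, -243.10000610351562]]
[[318.0905456542969, 80.08302307128906], [323.1244812011719, 79.86415100097656], [325.6075134277344, 136.9735870361328], [320.5735778808594, 137.1924591064453]]
[ 615.5 -221.5   78.8]
[ 586.2 -247.3   40.8]
[ 553.7 -272.    48.2]
knob ray z80 [ 615.5 -221.4   80. ]
```

View pics/w1c.png

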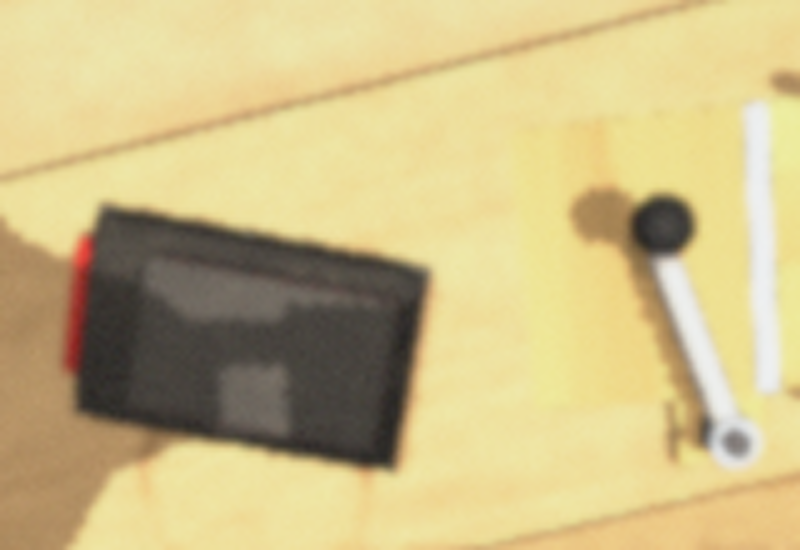

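Run:
```python
from h import *
for n in("w1","scene0","side0"):
    z=np.load(n+".npz");im,d,K,R,t=[z[k] for k in("im","d","K","R","t")];W=world(d,K,R,t)
    h=cv2.cvtColor(im,cv2.COLOR_RGB2HSV)
    m=(d>0)&(h[...,1]>120)&((h[...,0]<8)|(h[...,0]>172))&(W[...,0]>600)&(W[...,0]<1100)&(W[...,1]<-100)&(W[...,1]>-900)&(W[...,2]>20)
    P=W[m];print(n,len(P),np.percentile(P,[1,50,99],axis=0).round().tolist())
    for a,b in((640,700),(700,760),(760,900)):
        q=P[(P[:,0]>=a)&(P[:,0]<b)]
        if len(q)>20:print(a,b,np.percentile(q[:,1:],[2,98],axis=0).round().tolist())
s=manip.sense();print(s["ee_pos"],s["time"])
p=np.array([554.3,-273.3]);ex=np.array([.383,-.924]);ey=np.array([.924,.383])
for th in np.linspace(.306,2.3,9):print(round(th,2),(p+80*(-np.sin(th)*ex+np.cos(th)*ey)-[615.4,-222]).round(1)/250)
```

```text
w1 1377 [[678.0, -485.0, 21.0], [730.0, -257.0, 69.0], [794.0, -225.0, 101.0]]
640 700 [[-281.0, 25.0], [-267.0, 101.0]]
700 760 [[-419.0, 21.0], [-233.0, 101.0]]
760 900 [[-509.0, 21.0], [-223.0, 100.0]]
scene0 3266 [[683.0, -618.0, 22.0], [838.0, -264.0, 89.0], [1027.0, -178.0, 281.0]]
640 700 [[-390.0, 23.0], [-261.0, 111.0]]
700 760 [[-406.0, 22.0], [-228.0, 99.0]]
760 900 [[-617.0, 25.0], [-178.0, 281.0]]
side0 18597 [[730.0, -623.0, 23.0], [922.0, -425.0, 118.0], [1044.0, -189.0, 281.0]]
640 700 [[-627.0, 20.0], [-271.0, 114.0]]
700 760 [[-434.0, 22.0], [-238.0, 100.0]]
760 900 [[-624.0, 23.0], [-187.0, 279.0]]
[ 530.51457389 -184.04682176  376.63190662] 1.75
0.31 [0.0008 0.0008]
0.56 [-0.0576  0.0548]
0.8 [-0.1276  0.0928]
1.05 [-0.2048  0.1124]
1.3 [-0.2844  0.1124]
1.55 [-0.3616  0.0928]
1.8 [-0.4312  0.0548]
2.05 [-4.896e-01  4.000e-04]
2.3 [-0.5328 -0.0664]
```

>>> servo_tool:
  series:
    - [0.17,-0.07,-0.2,0,0,0.068,60]
    - [0.341,-0.14,-0.4,0,0,0.068,60]
    - [0.341,-0.14,-0.6,0,0,0.068,60]
    - [0.341,-0.14,-0.8,0,0,0.068,60]
    - [0.341,-0.14,-1,0,0,0.068,60]
    - [0.341,-0.14,-1,0,0,0.068,60]
    - [0.341,-0.14,-1,0,0,0.068,60]

```text
time: 2.45
ee_pos: [610.9, -223.3, 120.9]
tcp_rot: [-0.002, 0.981, 0.191, -0.005]
contact_force: [0.2, -0.2, 0.1]
grip_width: 59.7
grasp_force: 0.0
```

Run:
```python
from h import *
im,d,K,R,t=cap("wrist"); cv2.imwrite("pics/w2.png",im[...,::-1]); W=world(d,K,R,t);Z=W[...,2]
m=(Z>66)&(Z<90)&(np.abs(W[...,0]-615)<25)&(np.abs(W[...,1]+222)<25)
P=W[m];print(len(P));
if len(P)>10: print(cv2.minAreaRect(P[:,:2].astype(np.float32)),np.median(P,0))
s=manip.sense();print(s["time"],s["ee_pos"],s["tcp_rot"],s["contact_force"])
```

```text
459
((615.6517944335938, -223.36544799804688), (18.930360794067383, 18.827674865722656), 31.391136169433594) [ 617.02829522 -222.84327466   77.67870875]
2.5 [ 613.36360498 -223.48103913  124.47504745] [-8.66579220e-04  9.81478279e-01  1.91558122e-01 -2.26314951e-03] [-0.4252297  -0.4576506   1.66412786]
```

View pics/w2.png

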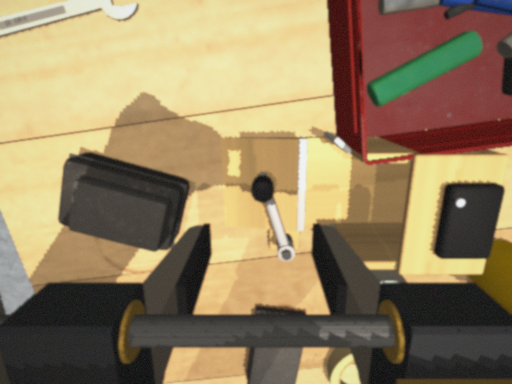

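>>> servo_tool:
  series:
    - [0,0,-0.15,0,0,0,60]
    - [0,0,-0.28,0,0,0,60]
    - [0,0,-0.28,0,0,0,60]
    - [0,0,-0.28,0,0,0,12]
    - [0,0,-0.28,0,0,0,12]
    - [0,0,-0.28,0,0,0,12]
    - [0,0,-0.28,0,0,0,12]
    - [0,0,-0.28,0,0,0,12]
    - [0,0,-0.28,0,0,0,12]

```text
time: 3.4
ee_pos: [615.5, -222.1, 57.1]
tcp_rot: [0.0, 0.981, 0.193, 0.0]
contact_force: [0.1, -0.3, -0.2]
grip_width: 14.1
grasp_force: 0.0
```

>>> servo_tool:
  series:
    - [0,0,0,0,0,0,12]
    - [0,0,0,0,0,0,12]
    - [0,0,0,0,0,0,12]

```text
time: 3.7
ee_pos: [615.3, -222.0, 56.6]
tcp_rot: [-0.0, 0.981, 0.193, -0.0]
contact_force: [1.1, 0.6, -0.2]
grip_width: 12.1
grasp_force: 0.0
```

Run:
```python
from h import *
im,d,K,R,t=cap("wrist")
c=cv2.resize(im[130:384,150:406],(640,635))[:600,:,::-1]; cv2.imwrite("pics/w3.png",c)
s=manip.sense();print({k:np.round(s[k],2) for k in("time","ee_pos","contact_force","grip_width","grasp_force")})
```

```text
{'time': np.float64(3.75), 'ee_pos': array([ 615.3 , -222.02,   56.58]), 'contact_force': array([-0.29, -0.27, -0.56]), 'grip_width': np.float64(12.09), 'grasp_force': np.float64(0.0)}
```

View pics/w3.png

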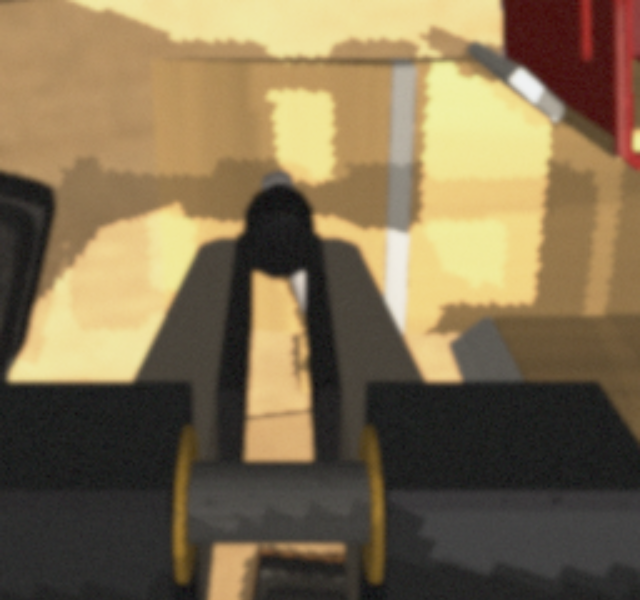

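Run:
```python
from h import *
im,d,K,R,t=cap("wrist");W=world(d,K,R,t)
for x,y in[(278,210),(278,230),(278,255),(225,300),(340,300),(215,260),(345,250),(265,180)]:
    u,v=int(150+x*.4),int(130+y*.4);print(u,v,W[v,u].round(1),im[v,u])
T=np.array([615.3,-222,57,1]);c=R@T[:3]+t;print("tip px",K@c/c[2])
c=R@np.array([615.6,-223,78])+t;print("knobtop px",K@c/c[2],K[0,0])
```

```text
261 214 [ 623.6 -219.5   76.5] [32 28 29]
261 222 [ 619.4 -221.2   78.8] [33 35 33]
261 232 [ 613.  -223.8   78.8] [27 24 27]
240 250 [ 620.7 -209.7  127.1] [63 59 51]
286 250 [ 629.2 -230.3  127.2] [73 70 60]
236 234 [ 619.1 -206.6  108. ] [75 70 61]
288 230 [ 629.8 -233.3  102.5] [74 67 59]
256 202 [ 617.  -218.    36.7] [103  96  90]
tip px [259.87703055 215.4998528    1.        ]
knobtop px [261.37213509 227.62550718   1.        ] 312.9625487828572
```

Run:
```python
from h import *
im,d,K,R,t=cap("wrist");W=world(d,K,R,t)
for v in range(204,262,4):
    print(v,*["%d,%d,%d"%tuple((lambda q:((q[0]-615.3)*.924+(q[1]+222)*.383,-(q[0]-615.3)*.383+(q[1]+222)*.924,q[2]))(W[v,u])) for u in range(234,292,4)])
```

```text
204 -10,23,1 -9,19,4 -9,15,4 -9,12,5 -8,8,7 -9,5,6 8,1,57 8,-1,57 8,-4,55 -8,-8,8 -7,-11,10 -7,-15,10 -7,-18,11 -7,-22,11 -7,-25,12
208 -13,23,3 -13,19,3 -13,15,5 -13,12,5 -12,8,6 7,3,61 8,1,66 9,-1,66 8,-4,65 6,-7,60 -11,-11,10 -10,-15,11 -11,-18,11 -11,-22,11 -10,-25,12
212 -17,23,2 -17,19,4 -17,16,4 -16,12,5 5,6,63 7,3,69 8,1,73 8,-1,72 8,-4,72 7,-6,69 3,-9,59 -15,-15,10 -14,-18,11 -14,-22,11 -14,-25,12
216 -21,23,3 -20,19,4 -21,16,3 -21,12,4 5,6,71 7,3,75 7,1,77 7,-1,76 7,-4,77 6,-6,75 3,-9,67 -19,-15,9 -18,-18,11 -18,-22,11 -18,-25,12
220 -25,23,3 -25,19,3 -24,16,5 -24,12,5 4,6,75 4,3,76 5,1,77 4,-1,77 5,-4,78 4,-6,77 4,-9,76 -22,-15,10 -21,-18,12 -21,-22,13 -21,-25,12
224 -29,23,3 -29,20,3 -28,16,5 9,7,95 9,5,95 2,3,78 2,1,78 2,-1,78 2,-4,78 2,-6,78 9,-8,95 9,-10,95 -25,-18,11 -25,-22,11 -25,-25,11
228 9,14,100 9,12,99 9,9,100 9,7,100 9,5,100 0,3,78 0,1,78 0,-1,78 0,-4,79 0,-6,78 9,-8,100 9,-10,100 9,-12,99 9,-15,99 8,-17,98
232 8,14,104 9,11,105 9,9,104 9,7,106 10,5,107 -2,3,78 -3,1,77 -2,-1,79 -2,-4,78 -3,-6,77 9,-8,105 9,-10,106 9,-12,104 9,-14,105 9,-16,105
236 9,13,111 9,1
[... 270 characters left out ...]
,12,121 10,10,121 9,8,120 9,6,120 6,4,114 -47,5,6 -47,2,6 -47,-1,7 -45,-5,10 -30,-7,41 10,-7,122 10,-9,121 9,-11,120 9,-13,120 9,-15,121
248 9,12,125 10,10,126 9,8,124 10,6,125 5,4,116 -51,5,7 -51,2,6 -50,-1,8 -49,-5,10 -34,-7,40 9,-7,125 9,-9,125 9,-11,125 9,-13,125 10,-14,126
252 9,12,128 10,10,129 9,8,129 10,6,129 2,4,116 -55,5,6 -54,2,8 -55,-1,7 -54,-5,9 -38,-7,38 9,-7,128 9,-8,129 9,-10,128 9,-12,129 9,-14,129
256 10,11,134 10,9,133 10,7,133 9,6,133 1,4,117 -59,5,6 -58,2,8 -59,-1,7 -58,-5,8 -58,-8,9 7,-7,129 9,-8,133 10,-10,133 9,-12,133 9,-14,132
260 10,11,138 10,9,137 10,7,137 10,5,137 -1,4,117 -63,5,6 -63,2,6 -62,-1,9 -61,-5,9 -62,-8,9 5,-7,129 9,-8,137 9,-10,136 10,-12,137 9,-14,137
```

>>> servo_tool:
  series:
    - [0,0,0,0,0,0,60]
    - [0,0,0,0,0,0,60]
    - [0,0,0,0,0,0,60]
    - [0,0,0,0,0,0,60]
    - [0,0,0,0,0,0,60]
    - [0,0,-0.04,0,0,0,60]
    - [0,0,-0.08,0,0,0,60]
    - [0,0,-0.12,0,0,0,60]
    - [0,0,-0.15,0,0,0,60]
    - [0,0,-0.15,0,0,0,60]

```text
time: 4.85
ee_pos: [614.1, -221.6, 17.3]
tcp_rot: [-0.001, 0.981, 0.193, -0.001]
contact_force: [-0.4, -0.4, -0.6]
grip_width: 60.1
grasp_force: 0.0
```

>>> servo_tool:
  series:
    - [0,0,0,0,0,0,12]
    - [0,0,0,0,0,0,12]
    - [0,0,0,0,0,0,12]
    - [0,0,0,0,0,0,12]
    - [0,0,0,0,0,0,12]
    - [0,0,0,0,0,0,12]
    - [0,0,0,0,0,0,12]

```text
time: 5.55
ee_pos: [615.5, -222.1, 19.4]
tcp_rot: [0.0, 0.981, 0.193, 0.0]
contact_force: [0.3, -0.2, 2.2]
grip_width: 18.8
grasp_force: 30.0
```

Run:
```python
from h import *
im,d,K,R,t=cap("wrist");W=world(d,K,R,t);s=manip.sense();e=s["ee_pos"];print(e,s["grip_width"],s["grasp_force"])
D=W-e; a=D[...,0]*.924+D[...,1]*.383; b=-D[...,0]*.383+D[...,1]*.924
m=(d>0)&(abs(a-9.5)<3)&(abs(b)>11)&(abs(b)<26);print("fingertip z",np.percentile(W[m][:,2],[0.5,2,5]),m.sum())
```

```text
[ 615.45320036 -222.15746345   19.40258166] 19.11667357870968 30.00023622997105
fingertip z [ 2.8433877   4.44524536 11.2683397 ] 4561
```

Run:
```python
import numpy as np
ex=np.array([.383,-.924]);ey=np.array([.924,.383])
f=lambda th:80/250*(-np.sin(th)*ex+np.cos(th)*ey)
for a in(.306,1.306):
    print([(f(a+.1*i)-f(a)).round(3).tolist() for i in range(1,11)])
```

```text
[[-0.022, 0.023], [-0.046, 0.045], [-0.072, 0.063], [-0.1, 0.079], [-0.129, 0.092], [-0.159, 0.102], [-0.19, 0.109], [-0.222, 0.113], [-0.254, 0.114], [-0.286, 0.112]]
[[-0.031, -0.006], [-0.062, -0.014], [-0.092, -0.026], [-0.12, -0.041], [-0.147, -0.058], [-0.172, -0.079], [-0.195, -0.101], [-0.215, -0.126], [-0.233, -0.152], [-0.248, -0.18]]
```

>>> servo_tool:
  series:
    - [-0.022,0.023,0,0,0,0.045,12]
    - [-0.046,0.045,0,0,0,0.09,12]
    - [-0.072,0.063,0,0,0,0.135,12]
    - [-0.1,0.079,0,0,0,0.18,12]
    - [-0.129,0.092,0,0,0,0.225,12]
    - [-0.159,0.102,0,0,0,0.27,12]
    - [-0.19,0.109,0,0,0,0.315,12]
    - [-0.222,0.113,0,0,0,0.36,12]
    - [-0.254,0.114,0,0,0,0.405,12]
    - [-0.286,0.112,0,0,0,0.45,12]

```text
time: 6.6
ee_pos: [546.7, -192.9, 19.7]
tcp_rot: [0.001, 0.852, 0.523, 0.003]
contact_force: [7.3, 1.9, -3.8]
grip_width: 18.9
grasp_force: 30.0
```

>>> servo_tool:
  series:
    - [-0.031,-0.006,0,0,0,0.045,12]
    - [-0.062,-0.014,0,0,0,0.09,12]
    - [-0.092,-0.026,0,0,0,0.135,12]
    - [-0.12,-0.041,0,0,0,0.18,12]
    - [-0.147,-0.058,0,0,0,0.225,12]
    - [-0.172,-0.079,0,0,0,0.27,12]
    - [-0.195,-0.101,0,0,0,0.315,12]
    - [-0.215,-0.126,0,0,0,0.36,12]
    - [-0.233,-0.152,0,0,0,0.405,12]
    - [-0.233,-0.152,0,0,0,0.405,12]

```text
time: 7.6
ee_pos: [486.6, -230.8, 19.6]
tcp_rot: [0.0, 0.648, 0.762, 0.001]
contact_force: [3.5, 4.9, 1.6]
grip_width: 18.5
grasp_force: 30.0
```

>>> servo_tool:
  series:
    - [0,0,0,0,0,0,45]
    - [0,0,0,0,0,0,45]
    - [0,0,0,0,0,0,45]
    - [0,0,0.2,0,0,0,45]
    - [0,0,0.4,0,0,-0.04,75]
    - [0.07,0.16,0.4,0,0,-0.04,75]
    - [0.14,0.32,0.4,0,0,-0.04,75]
    - [0.211,0.482,0.4,0,0,-0.04,75]
    - [0.211,0.482,0.4,0,0,-0.04,75]
    - [0.211,0.482,0.4,0,0,-0.04,75]

```text
time: 8.6
ee_pos: [538.3, -110.8, 119.1]
tcp_rot: [-0.0, 0.671, 0.741, -0.0]
contact_force: [-0.2, -1.3, -0.5]
grip_width: 75.2
grasp_force: 0.0
```

Run:
```python
from h import *
im,d,K,R,t=cap("wrist"); cv2.imwrite("pics/w4.png",im[...,::-1]); W=world(d,K,R,t);Z=W[...,2]
ex=np.array([.383,-.924]);ey=np.array([.924,.383]);o=np.array([616.4,-262.2])
m=(Z>57)&(Z<73)&(np.abs(W[...,0]-538)<60)&(np.abs(W[...,1]+111)<70);print(m.sum(),cv2.minAreaRect(W[m][:,:2].astype(np.float32)))
k=(Z>60)&(Z<90)&(np.abs(W[...,0]-486)<40)&(np.abs(W[...,1]+231)<40);p=np.median(W[k],0);print("knob",p,k.sum())
D=p[:2]-[554.3,-273.3];print("theta",np.arctan2(-D@ex,D@ey))
s=manip.sense();print(s["time"],s["ee_pos"],s["tcp_rot"],s["q"])
```

```text
5387 ((538.047607421875, -110.19566345214844), (52.07767105102539, 84.41527557373047), 5.7369513511657715)
knob [ 487.77383015 -223.93401341   75.41842323] 423
theta 2.11025124833735
8.65 [ 537.89212664 -112.32258944  118.87992137] [-5.25390869e-05  6.72186695e-01  7.40381384e-01 -6.71086522e-04] [ 0.70439778  0.47948044 -0.71276536  1.86672188  0.38476743  0.93766803
 -0.08879984]
```

View pics/w4.png

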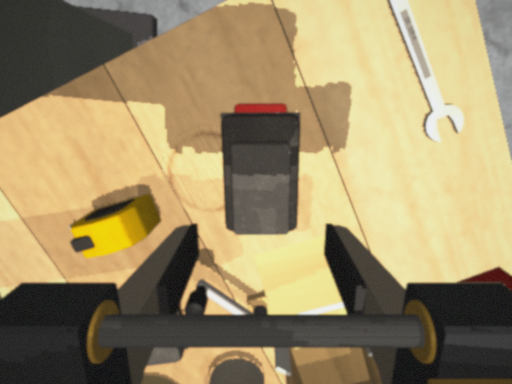

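>>> servo_tool:
  series:
    - [0,0,-0.15,0,0,0,75]
    - [0,0,-0.3,0,0,0,75]
    - [0,0,-0.38,0,0,0,75]
    - [0,0,-0.415,0,0,0,75]
    - [0,0,-0.415,0,0,0,75]
    - [0,0,-0.415,0,0,0,40]
    - [0,0,-0.415,0,0,0,40]
    - [0,0,-0.415,0,0,0,40]
    - [0,0,-0.415,0,0,0,40]
    - [0,0,-0.415,0,0,0,40]

```text
time: 9.65
ee_pos: [538.4, -112.1, 16.4]
tcp_rot: [0.001, 0.672, 0.741, -0.0]
contact_force: [-2.1, -0.8, 5.9]
grip_width: 51.7
grasp_force: 30.0
```

>>> servo_tool:
  series:
    - [0.013,-0.013,0,0,0,0.023,40]
    - [0.027,-0.027,0,0,0,0.047,40]
    - [0.04,-0.04,0,0,0,0.07,40]
    - [0.054,-0.054,0,0,0,0.093,40]
    - [0.067,-0.068,0,0,0,0.117,40]
    - [0.081,-0.082,0,0,0,0.14,40]
    - [0.095,-0.095,0,0,0,0.164,40]
    - [0.108,-0.109,0,0,0,0.187,40]
    - [0.108,-0.109,0,0,0,0.187,40]
    - [0.108,-0.109,0,0,0,0.187,40]

```text
time: 10.65
ee_pos: [565.0, -137.0, 16.4]
tcp_rot: [-0.001, 0.556, 0.831, 0.0]
contact_force: [-3.6, 3.8, 8.3]
grip_width: 51.7
grasp_force: 30.0
```

>>> servo_tool:
  series:
    - [0,0,0,0,0,0,75]
    - [0,0,0,0,0,0,75]
    - [0,0,0,0,0,0,75]
    - [0,0,0.15,0,0,0,75]
    - [0,0,0.3,0,0,0,75]
    - [0,0,0.42,0,0,0,75]
    - [-0.05,0.13,0.42,0,0,0,30]
    - [-0.1,0.26,0.42,0,0,0,30]
    - [-0.138,0.333,0.42,0,0,0,30]
    - [-0.138,0.333,0.42,0,0,0,30]

```text
time: 11.65
ee_pos: [529.9, -52.8, 120.9]
tcp_rot: [0.0, 0.554, 0.832, 0.0]
contact_force: [0.0, 1.0, -1.3]
grip_width: 44.8
grasp_force: 0.0
```

```bash
cat > bat.py <<'E'
from h import *
ex=np.array([.383,-.924]);ey=np.array([.924,.383]);o=np.array([616.4,-262.2])
im,d,K,R,t=cap("wrist");W=world(d,K,R,t);Z=W[...,2]
D=W[...,:2]-o;X=D@ex;Y=D@ey
h=cv2.cvtColor(im,cv2.COLOR_RGB2HSV)
s=manip.sense();print("t",s["time"],"ee",s["ee_pos"].round(1) if hasattr(s["ee_pos"],"round") else s["ee_pos"],"dock ee",(np.array(s["ee_pos"][:2])-o)@np.c_[ex,ey],"F",np.round(s["contact_force"],1))
m=(d>0)&(h[...,2]<110)&(Z>54)&(Z<92)&(abs(Y)<32)&(X>-200)&(X<125)
if m.sum()>50:
    n,l,st,c=cv2.connectedComponentsWithStats(m.astype(np.uint8));i=1+np.argmax(st[1:,4]);m=l==i
    r=cv2.minAreaRect(np.c_[X[m],Y[m]].astype(np.float32));print("top dock",np.round(r[0],1),np.round(r[1],1),round(r[2],1),"z",np.median(Z[m]).round(1))
    A=np.c_[X[m],np.ones(m.sum())];print("pitch slope",np.linalg.lstsq(A,Z[m],rcond=None)[0])
m=(d>0)&((h[...,0]<8)|(h[...,0]>172))&(h[...,1]>140)&(h[...,2]>50)&(abs(Y)<40)&(X>-260)&(X<40)&(Z<60)
if m.sum()>10:print("tab dock x",np.percentile(X[m],[2,98]).round(1),"y",np.percentile(Y[m],[1,99]).round(1),"z",np.percentile(Z[m],[5,95]).round(1))
E
python3 bat.py
```

```text
t 11.7 ee [530.8 -55.  120.7] dock ee [-224.28326575    0.25483434] F [ 0.1 -0.6  0.1]
top dock [-142.7    0.4] [74.9 52.2] 0.6 z 62.9
pitch slope [4.70256044e-02 6.93753904e+01]
tab dock x [-210.8 -202.1] y [-25.2  23.8] z [21.6 26.4]
```

>>> servo_tool:
  series:
    - [-0.018,0.044,0,0,0,0,20]
    - [-0.018,0.044,-0.15,0,0,0,20]
    - [-0.018,0.044,-0.3,0,0,0,20]
    - [-0.018,0.044,-0.42,0,0,0,20]
    - [-0.018,0.044,-0.5,0,0,0,20]
    - [-0.018,0.044,-0.54,0,0,0,20]
    - [-0.018,0.044,-0.576,0,0,0,20]
    - [-0.018,0.044,-0.576,0,0,0,20]
    - [-0.018,0.044,-0.576,0,0,0,20]

```text
time: 12.6
ee_pos: [527.0, -44.6, -22.9]
tcp_rot: [0.001, 0.557, 0.831, 0.0]
contact_force: [0.7, 0.5, -0.3]
grip_width: 20.2
grasp_force: 0.0
```

```bash
python3 bat.py
```

```text
t 12.65 ee [527.2 -44.7 -22.7] dock ee [-235.16844753    0.91381656] F [ 0.9 -0.4 -0.1]
top dock [-179.1    0.5] [ 3.9 40.9] 1.5 z 59.0
pitch slope [  0.99698999 237.36394543]
tab dock x [-228.1 -202.1] y [-10.9  12.2] z [18.8 43.6]
```

>>> servo_tool:
  series:
    - [0.0138,-0.0333,0,0,0,0,20]
    - [0.0276,-0.0665,0,0,0,0,20]
    - [0.0414,-0.0998,0,0,0,0,20]
    - [0.0552,-0.133,0,0,0,0,20]
    - [0.069,-0.1663,0,0,0,0,20]
    - [0.0827,-0.1996,0,0,0,0,20]
    - [0.0965,-0.2328,0,0,0,0,20]
    - [0.1103,-0.2661,0,0,0,0,20]
    - [0.1241,-0.2994,0,0,0,0,20]
    - [0.1379,-0.3326,0,0,0,0,20]

```text
time: 13.65
ee_pos: [560.7, -128.8, -23.8]
tcp_rot: [-0.0, 0.557, 0.831, -0.0]
contact_force: [-1.7, 2.2, -1.3]
grip_width: 20.1
grasp_force: 1.6
```

```bash
python3 bat.py
```

```text
t 13.7 ee [ 561.5 -131.   -23.8] dock ee [-142.28678195   -0.50185717] F [-0.8  1.  -0.8]
top dock [-1.162e+02 -1.000e-01] [38.3 44. ] 88.8 z 66.9
pitch slope [-4.76350652e-02  6.10383506e+01]
tab dock x [-138.2 -126. ] y [-10.5   9.7] z [19.6 26.6]
```

>>> servo_tool:
  series:
    - [0.0123,-0.0296,0,0,0,0,20]
    - [0.0245,-0.0591,0,0,0,0,20]
    - [0.0368,-0.0887,0,0,0,0,20]
    - [0.049,-0.1183,0,0,0,0,20]
    - [0.0613,-0.1479,0,0,0,0,20]
    - [0.0736,-0.1774,0.007,0,0,0,20]
    - [0.0858,-0.207,0.014,0,0,0,20]
    - [0.0981,-0.2366,0.021,0,0,0,20]
    - [0.1103,-0.2661,0.028,0,0,0,20]
    - [0.1226,-0.2957,0.035,0,0,0,20]

```text
time: 14.7
ee_pos: [592.0, -201.5, -14.1]
tcp_rot: [0.0, 0.556, 0.831, 0.0]
contact_force: [-1.9, 5.1, 3.4]
grip_width: 20.0
grasp_force: 3.0
```

```bash
python3 bat.py
```

```text
t 14.75 ee [ 592.9 -203.7  -13.8] dock ee [-63.09531534   0.69350338] F [ 0.5 -0.  -0.3]
top dock [-56.7   0.4] [39.7 53.5] 0.1 z 74.1
pitch slope [-0.51187584 37.48804795]
tab dock x [-59.4 -46.9] y [-9.5 10.7] z [28.4 36.2]
```

>>> servo_tool:
  series:
    - [0.0077,-0.0185,0.003,0,0,0,20]
    - [0.0153,-0.037,0.006,0,0,0,20]
    - [0.023,-0.0554,0.009,0,0,0,20]
    - [0.0306,-0.0739,0.012,0,0,0,20]
    - [0.0383,-0.0924,0.015,0,0,0,20]
    - [0.046,-0.1109,0.018,0,0,0,20]
    - [0.0536,-0.1294,0.02,0,0,0,20]
    - [0.0613,-0.1478,0.02,0,0,0,20]
    - [0.069,-0.1663,0.02,0,0,0,20]

```text
time: 15.65
ee_pos: [608.8, -243.6, -9.9]
tcp_rot: [-0.0, 0.556, 0.831, -0.0]
contact_force: [-0.5, 2.6, -1.0]
grip_width: 19.9
grasp_force: 1.1
```

```bash
python3 bat.py
```

```text
t 15.7 ee [ 609.1 -244.8   -9.9] dock ee [-18.90142441  -0.02718127] F [-0.3  0.9 -0.7]
top dock [-11.5  -0.2] [39.5 53.8] 0.0 z 74.6
pitch slope [-0.50992684 62.57017895]
tab dock x [-12.6  -0.7] y [-10.   10.1] z [36.  43.8]
```

>>> servo_tool:
  series:
    - [0.0061,-0.0148,0,0,0,0,20]
    - [0.0123,-0.0296,0,0,0,0,20]
    - [0.0184,-0.0444,0,0,0,0,20]
    - [0.0237,-0.0573,0,0,0,0,20]
    - [0.0237,-0.0573,0,0,0,0,20]
    - [0.0237,-0.0573,0,0,0,0,20]

```text
time: 16.3
ee_pos: [615.1, -258.4, -9.5]
tcp_rot: [0.001, 0.557, 0.831, -0.0]
contact_force: [0.2, 0.2, 0.7]
grip_width: 19.9
grasp_force: 0.0
```

```bash
python3 bat.py
```

```text
t 16.35 ee [ 615.1 -258.3   -9.5] dock ee [-4.10152999  0.28723447] F [-0.1 -0.3  0.4]
top dock [ 6.6 -0.1] [54.6 43.6] 89.8 z 76.1
pitch slope [-0.53737692 70.74956558]
tab dock x [ 1.5 15.1] y [-10.2  10.3] z [29.9 39. ]
```

>>> servo_tool:
  series:
    - [-0.02,0.05,0,0,0,0,20]
    - [-0.06,0.148,0,0,0,0,20]
    - [-0.1,0.24,0.1,0,0,0,20]
    - [-0.12,0.28,0.3,0,0,0,40]
    - [-0.12,0.28,0.5,0,0,0,50]
    - [-0.12,0.28,0.5,0,0,0,50]
    - [-0.12,0.28,0.5,0,0,0,50]

```text
time: 17.05
ee_pos: [585.2, -187.3, 116.7]
tcp_rot: [0.002, 0.556, 0.831, -0.0]
contact_force: [-1.1, -0.6, -0.1]
grip_width: 49.2
grasp_force: 0.0
```

```bash
python3 bat.py
python3 - <<'E'
from h import *
ex=np.array([.383,-.924]);ey=np.array([.924,.383]);o=np.array([616.4,-262.2])
for n in("wrist","scene"):
    im,d,K,R,t=cap(n);W=world(d,K,R,t);D=W[...,:2]-o;X=D@ex;Y=D@ey;Z=W[...,2]
    if n=="scene":
        c=cv2.resize(im[150:230,195:300],None,fx=7,fy=7,interpolation=cv2.INTER_CUBIC)[...,::-1];cv2.imwrite("pics/s5.png",c)
    p=(d>0)&(abs(Y)<34)&(X>17)&(X<36)&(Z>40)&(Z<70)
    if p.sum()>20:print(n,"low block top z, by x slope, by y slope",np.linalg.lstsq(np.c_[X[p]-26,Y[p],np.ones(p.sum())],Z[p],rcond=None)[0],np.median(Z[p]),p.sum())
    k=(d>0)&(Z>60)&(Z<90)&(np.abs(W[...,0]-486)<40)&(np.abs(W[...,1]+231)<40)
    if k.sum()>10:
        P=W[k];r=cv2.minAreaRect(P[:,:2].astype(np.float32));print(n,"knob",r[0],r[1])
E
```

```text
t 17.1 ee [ 584.  -187.5  115. ] dock ee [-81.47656206  -1.30763093] F [ 0.2  0.1 -0.8]
top dock [33.8 -0.2] [63.5 35. ] 89.6 z 55.6
pitch slope [ 0.32358774 47.57989685]
tab dock x [ 5.8 15.1] y [-26.   24.6] z [29.5 36.4]
wrist low block top z, by x slope, by y slope [ 1.18157115e-01 -4.52973030e-03  5.46634484e+01] 54.89910248112356 1223
wrist knob (486.693359375, -229.81471252441406) (19.740400314331055, 19.39771270751953)
scene low block top z, by x slope, by y slope [4.52593939e-01 1.60140131e-02 5.51565504e+01] 54.81473012363298 95
scene knob (484.2454833984375, -224.66400146484375) (15.650786399841309, 19.27153968811035)
```

View pics/s5.png

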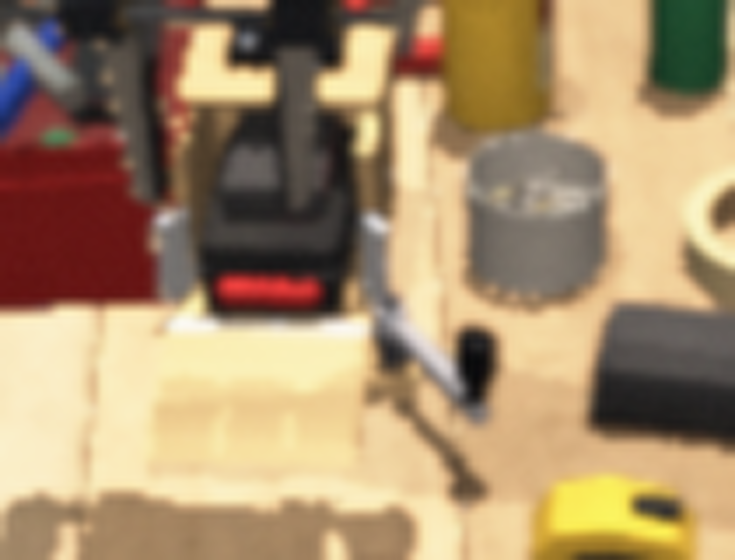

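>>> servo_tool:
  series:
    - [-0.1,-0.04,0,0,0,0,50]
    - [-0.2,-0.09,0,0,0,0,50]
    - [-0.3,-0.13,0,0,0,0,50]
    - [-0.394,-0.172,0,0,0,0,50]
    - [-0.394,-0.172,-0.1,0,0,0,50]
    - [-0.394,-0.172,-0.25,0,0,0,50]
    - [-0.394,-0.172,-0.34,0,0,0,50]
    - [-0.394,-0.172,-0.384,0,0,0,50]
    - [-0.394,-0.172,-0.384,0,0,0,50]

```text
time: 18.1
ee_pos: [484.6, -229.6, 17.1]
tcp_rot: [-0.002, 0.556, 0.831, 0.0]
contact_force: [0.5, -0.6, 0.6]
grip_width: 50.1
grasp_force: 0.0
```

>>> servo_tool:
  series:
    - [0,0,0,0,0,0,12]
    - [0,0,0,0,0,0,12]
    - [0,0,0,0,0,0,12]
    - [0,0,0,0,0,0,12]
    - [0,0,0,0,0,0,12]
    - [0,0,0,0,0,0,12]

```text
time: 18.7
ee_pos: [486.7, -230.9, 19.9]
tcp_rot: [0.001, 0.556, 0.831, -0.0]
contact_force: [-1.2, 0.9, 4.8]
grip_width: 18.4
grasp_force: 30.0
```

Run:
```python
import numpy as np
ex=np.array([.383,-.924]);ey=np.array([.924,.383])
f=lambda th:80/250*(-np.sin(th)*ex+np.cos(th)*ey)
T=np.linspace(2.186,0,25)
for a in(0,8,16):
    print([(f(T[a+i])-f(T[a])).round(3).tolist() for i in range(1,9)])
```

```text
[[0.017, 0.024], [0.035, 0.046], [0.056, 0.067], [0.079, 0.085], [0.103, 0.102], [0.128, 0.116], [0.155, 0.128], [0.182, 0.137]]
[[0.028, 0.007], [0.057, 0.011], [0.086, 0.012], [0.115, 0.011], [0.144, 0.007], [0.173, 0.001], [0.2, -0.008], [0.227, -0.019]]
[[0.026, -0.014], [0.05, -0.03], [0.073, -0.048], [0.094, -0.068], [0.113, -0.091], [0.13, -0.114], [0.144, -0.139], [0.157, -0.166]]
```

>>> servo_tool:
  series:
    - [0.017,0.024,0,0,0,0,12]
    - [0.035,0.046,0,0,0,0,12]
    - [0.056,0.067,0,0,0,0,12]
    - [0.079,0.085,0,0,0,0,12]
    - [0.103,0.102,0,0,0,0,12]
    - [0.128,0.116,0,0,0,0,12]
    - [0.155,0.128,0,0,0,0,12]
    - [0.182,0.137,0,0,0,0,12]

```text
time: 19.5
ee_pos: [529.0, -195.9, 19.1]
tcp_rot: [-0.002, 0.557, 0.83, -0.002]
contact_force: [-5.7, 0.6, 7.6]
grip_width: 18.8
grasp_force: 30.0
```

>>> servo_tool:
  series:
    - [0.028,0.007,0,0,0,0,12]
    - [0.057,0.011,0,0,0,0,12]
    - [0.086,0.012,0,0,0,0,12]
    - [0.115,0.011,0,0,0,0,12]
    - [0.144,0.007,0,0,0,0,12]
    - [0.173,0.001,0,0,0,0,12]
    - [0.2,-0.008,0,0,0,0,12]
    - [0.227,-0.019,0,0,0,0,12]

```text
time: 20.3
ee_pos: [585.7, -200.7, 18.7]
tcp_rot: [-0.003, 0.557, 0.83, -0.001]
contact_force: [-6.4, 2.1, 5.9]
grip_width: 18.4
grasp_force: 30.0
```

>>> servo_tool:
  series:
    - [0.026,-0.014,0,0,0,0,12]
    - [0.05,-0.03,0,0,0,0,12]
    - [0.073,-0.048,0,0,0,0,12]
    - [0.094,-0.068,0,0,0,0,12]
    - [0.113,-0.091,0,0,0,0,12]
    - [0.13,-0.114,0,0,0,0,12]
    - [0.144,-0.139,0,0,0,0,12]
    - [0.157,-0.166,0,0,0,0,12]
    - [0.158,-0.17,0,0,0,0,12]
    - [0.158,-0.17,0,0,0,0,12]

```text
time: 21.3
ee_pos: [626.7, -242.4, 18.5]
tcp_rot: [-0.001, 0.557, 0.831, -0.0]
contact_force: [-3.4, 3.4, 0.3]
grip_width: 19.0
grasp_force: 30.0
```

>>> servo_tool:
  series:
    - [0.004,-0.006,0,0,0,0,12]
    - [0.007,-0.014,0,0,0,0,12]
    - [0.007,-0.014,0,0,0,0,12]
    - [0.007,-0.014,0,0,0,0,12]

```text
time: 21.7
ee_pos: [628.4, -246.1, 18.6]
tcp_rot: [-0.001, 0.556, 0.831, -0.0]
contact_force: [-3.9, 3.5, 0.5]
grip_width: 18.6
grasp_force: 30.0
```

>>> servo_tool:
  series:
    - [0,0,0,0,0,0,45]
    - [0,0,0,0,0,0,45]
    - [0,0,0,0,0,0,45]
    - [0,0,0,0,0,0,45]
    - [0,0,0.15,0,0,0,45]
    - [0,0,0.35,0,0,0,45]
    - [-0.1,0.1,0.5,0,0,0,45]
    - [-0.2,0.2,0.6,0,0,0,45]
    - [-0.3,0.3,0.7,0,0,0,45]
    - [-0.3,0.3,0.7,0,0,0,45]

```text
time: 22.7
ee_pos: [554.9, -168.4, 198.5]
tcp_rot: [0.003, 0.554, 0.832, 0.0]
contact_force: [-0.2, 0.6, 1.3]
grip_width: 45.0
grasp_force: 0.0
```

Run:
```python
from h import *
ex=np.array([.383,-.924]);ey=np.array([.924,.383]);o=np.array([616.4,-262.2])
for n in("wrist","scene"):
    im,d,K,R,t=cap(n);W=world(d,K,R,t);D=W[...,:2]-o;X=D@ex;Y=D@ey;Z=W[...,2]
    k=(d>0)&(Z>60)&(Z<90)&(abs(X+13)<20)&(abs(Y-18)<22);h=cv2.cvtColor(im,cv2.COLOR_RGB2HSV)
    if k.sum()>10:print(n,"knob",[np.round(q,1) for q in cv2.minAreaRect(np.c_[X,Y].reshape(*X.shape,2)[k].astype(np.float32) if 0 else np.stack([X[k],Y[k]],1).astype(np.float32))[:2]])
    b=(d>0)&(Z>34)&(Z<48)&(X>-40)&(X<3)&(Y<5)&(Y>-48)
    if b.sum()>10:print("bar x=a*y+b",np.polyfit(Y[b],X[b],1),b.sum())
    p=(d>0)&(abs(Y)<34)&(X>17)&(X<36)&(Z>40)&(Z<70);print("block z",np.median(Z[p]),p.sum())
    m=(d>0)&((h[...,0]<8)|(h[...,0]>172))&(h[...,1]>140)&(abs(Y)<34)&(X>-5)&(X<25)&(Z<60);print("tab",np.percentile(X[m],[2,50]),np.median(Z[m])) if m.sum()>5 else 0
    cv2.imwrite(f"pics/{n}6.png",cv2.resize(im[150:230,195:300],None,fx=7,fy=7,interpolation=cv2.INTER_CUBIC)[...,::-1])
```

```text
wrist knob [array([-16. ,  16.1]), array([16.8, 19.1])]
bar x=a*y+b [ -0.03345753 -16.70149195] 354
block z 54.9545616995251 740
tab [ 6.05643027 10.34371004] 34.72103862311725
scene knob [array([-21.7,  16.6]), array([17.4, 17.8])]
bar x=a*y+b [ -0.07428156 -19.76012765] 52
block z 54.56319083240125 96
tab [1.3293307  7.68160294] 33.88728410975585
```

>>> servo_tool:
  series:
    - [0.12,-0.07,0,0,0,0,0]
    - [0.233,-0.141,-0.1,0,0,0,0]
    - [0.233,-0.141,-0.3,0,0,0,0]
    - [0.233,-0.141,-0.5,0,0,0,0]
    - [0.233,-0.141,-0.65,0,0,0,0]
    - [0.233,-0.141,-0.71,0,0,0,0]
    - [0.233,-0.141,-0.71,0,0,0,0]
    - [0.24,-0.159,-0.71,0,0,0,0]
    - [0.252,-0.187,-0.71,0,0,0,0]
    - [0.252,-0.187,-0.71,0,0,0,0]

```text
time: 23.8
ee_pos: [619.4, -221.3, 18.8]
tcp_rot: [0.002, 0.557, 0.83, 0.0]
contact_force: [-0.2, 0.2, -0.3]
grip_width: 0.2
grasp_force: 0.0
```

>>> servo_tool:
  series:
    - [0.006,-0.014,0,0,0,0,0]
    - [0.011,-0.026,0,0,0,0,0]
    - [0.015,-0.036,0,0,0,0,0]
    - [0.015,-0.036,0,0,0,0,0]
    - [0.015,-0.036,0,0,0,0,0]

```text
time: 24.3
ee_pos: [620.6, -224.1, 17.5]
tcp_rot: [-0.002, 0.556, 0.831, 0.001]
contact_force: [-5.0, 6.2, 6.1]
grip_width: 0.5
grasp_force: 4.0
```

>>> servo_tool:
  series:
    - [-0.02,0.05,0,0,0,0,0]
    - [-0.06,0.15,0,0,0,0,0]
    - [-0.08,0.2,0.2,0,0,0,0]
    - [-0.1,0.25,0.4,0,0,0,0]
    - [-0.15,0.4,0.6,0,0,0,0]
    - [-0.2,0.55,0.7,0,0,0,0]
    - [-0.2,0.55,0.7,0,0,0,0]
    - [-0.2,0.55,0.7,0,0,0,0]

```text
time: 25.1
ee_pos: [571.9, -88.6, 193.5]
tcp_rot: [0.002, 0.555, 0.832, 0.0]
contact_force: [-0.4, -0.3, -0.1]
grip_width: 0.3
grasp_force: 0.0
```

Run:
```python
from h import *
ex=np.array([.383,-.924]);ey=np.array([.924,.383]);o=np.array([616.4,-262.2])
for n in("wrist","scene"):
    im,d,K,R,t=cap(n);W=world(d,K,R,t);D=W[...,:2]-o;X=D@ex;Y=D@ey;Z=W[...,2];S=lambda k:np.stack([X[k],Y[k]],1).astype(np.float32)
    k=(d>0)&(Z>60)&(Z<90)&(abs(X+13)<20)&(abs(Y-18)<22)
    if k.sum()>10:print(n,"knob",[np.round(q,1) for q in cv2.minAreaRect(S(k))[:2]])
    b=(d>0)&(Z>36)&(Z<48)&(X>-40)&(X<3)&(Y<5)&(Y>-48)
    if b.sum()>10:print("bar",np.polyfit(Y[b],X[b],1),b.sum())
    q=(d>0)&(abs(Z-16)<5)&(im.min(-1)>185)&(X>-6)&(X<14)&(abs(Y)<46)
    if q.sum()>10:print("lip",np.polyfit(Y[q],X[q],1),q.sum())
im,*_=cap("scene");cv2.imwrite("pics/s7.png",cv2.resize(im[150:230,195:300],None,fx=7,fy=7,interpolation=cv2.INTER_CUBIC)[...,::-1])
s=manip.sense();print(s["time"],s["ee_pos"],s["contact_force"])
```

```text
scene knob [array([-19.4,  16.8]), array([20.4, 16.4])]
bar [ 7.72027516e-03 -1.83546205e+01] 42
lip [ 0.05489284 -3.15094476] 14
25.25 [570.81826763 -92.4296061  190.1524718 ] [-0.0426148  -0.65539108  0.05540666]
```

View pics/s7.png

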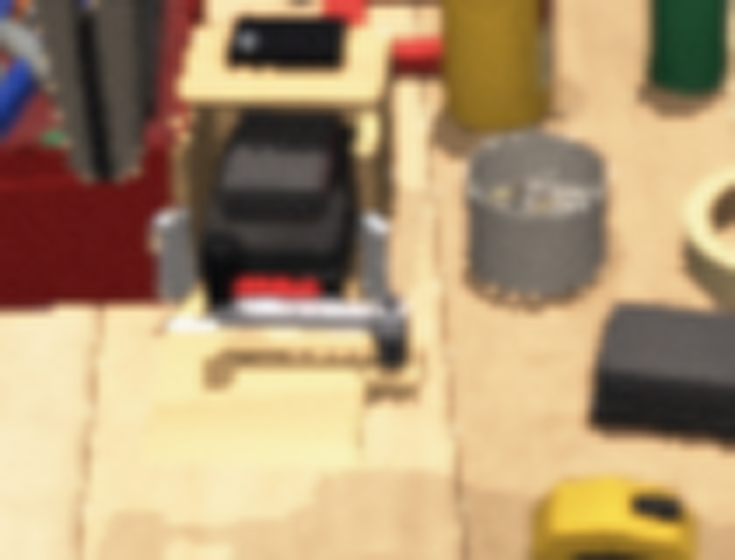

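The picture shows the bar shut across the ramp top (from (225,310) to (400,315)), and the battery home under the hood with its red tab at (278,288) just behind the bar. Nothing else has moved.

```bash
python3 -c "
from station import manip
print(manip.finish_job())"
```

```text
the job is handed in; nothing more can be done
None
```

The battery sits flat on the bay floor, within about 1 mm of home, with the retaining bar shut behind it; the job was handed in at about 25 s, and no pass/fail result came back.

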